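# Raise the barrier of the vanilla lane on a cupcake pick-up rack

## Robot

A 7-joint arm with a two-finger parallel gripper is mounted at the origin on a cart in front of the work surface, level with it; the furniture and walls round the work are solid. World frame = base frame: x ahead of the robot, y to its left, z up, the work surface at z = 0. Lengths are in m, angles in rad, forces in N, time in s.
With the tool pointing down it reaches from about 0.4 to 0.875 m from the base axis. Payload 19.3 kg.
Tool frame: the origin (TCP) lies between the finger pads; the fingertips stand ahead of it and the grasp point (between the pads) lies 8 mm behind it (bot.tip_extent is the x of the fingertips in the tool frame, in m); x points along the fingers, y is the direction in which the jaws open and shut, and the axes are right-handed (so a half turn about x gives the same grasp; the last joint's range is limited). The gripper opens to 85 mm and grips with 20 to 120 N. Pads are 22 mm wide; open, the fingers measure 114 mm over their backs; the gripper's body (76 mm by 85 mm) begins 54 mm behind the grasp point. The pads swing forward as they close: fully open they stand 13 mm farther back than shut.
Start: joints at [1.212, 0.521, -0.036, 1.599, 0.021, 1.021, -0.113], TCP at [0.178, -0.599, 0.242] pointing down, gripper open.
Joint ranges: [-2.91, 2.91], [-0.3, 2.13], [-1.5, 1.42], [0.17, 2.43], [-1.26, 4.41], [0.16, 1.93], [-2.52, 2.52]. Speed limits (rad/s): [1.89, 1.89, 2.39, 2.39, 3.01, 3.01, 3.01].

## Interface

Orientations are given as [roll, pitch, yaw] about the fixed x, y, z axes, in that order (R = Rz(yaw) Ry(pitch) Rx(roll)).
In Python, from workcell import observe, grab_frame, camera_info, bot, nets gives the robot as it stands.
- The arm moves only by the tool jog_arm, never from a script. Its argument "commands" is a list of rows, each a list of 6 numbers: the shift along the tool's x, y, z in mm, then the turn, a rotation vector about the tool's x, y, z in rad. A call has 1 to 20 rows; each row shifts and turns the pose as measured when the row begins, along the tool's axes as they then stand; what a row does not reach is not made up. A row lasts 1/10 s, in which the tool goes at most 50 mm and 8.59 degrees, less where a joint would pass 70% of its speed; a pose out of reach is approached as far as the arm can. A call is refused whole if a number of a shift passes 50 or a number of a turn 0.15, either way. A call with a gripper value outside its range is refused whole. "gripper" is the closure in counts, from 0 (fully open) to 255 (shut), set as the call begins (left out, the last holds). The fingers move at their own pace and stop on an object; "newtons" is the grip in N (left out, the last holds). Time passes only in rows, so rows that do not move let the fingers close. It gives the time, the measured TCP pose, the force and the opening at its end, in the units of the state.
- observe(): the state, without advancing time (a new reading comes with each control period).
- grab_frame(name): name is "scene" or "top" or "wrist"; returns the picture (384x512x3 uint8, red, green, blue); there is no depth.
- camera_info(name): a dict with "fov_y" (degrees; the focal length in pixels is half the picture's height over the tangent of half this angle, whatever the lens; pixels are square), "cx", "cy" (the principal point, pixels), "distortion" ([k1, k2, p1, p2, k3] as OpenCV has them; the pictures are not rectified), "R" (3x3) and "t" (3): a world point X has camera coordinates R X + t; the wrist camera has in their place "tool_from_camera" (4x4, takes a point from camera to tool coordinates, whose origin is the TCP and whose axes are the tool frame's). Camera axes: x right, y down, z forward; pixel columns grow to the right and rows downward; lengths in m; the calibration is good to about 2 mm. A picture is of the moment at which its call begins: read the wrist's pose just before it. camera_info takes no time and is no camera call.
- bot.job_done(): hands the job in, once; it reports no verdict.
Trained networks look in the newest picture that a camera, given by its name, has taken for a name from the list of things; names that differ only in an ending like _2 or _b are one class to them, and where a whole thing is asked for, a point or a joint stands for the part that bears it (a point fixed in the world has none). Each returns a list of dicts, best first, with "p" (0 to 1); they miss things now and then, are a little off and sometimes report something else, mostly with a low value. They report only what shows in the picture. A call takes as long as a camera call. They do not tell look-alikes from the thing itself.
- nets.find_in(camera, name): "rect" ([left, top, right, bottom] in pixels, round what is visible of it).
- nets.silhouettes(camera, name): "mask" (384x512 bool, what is visible of it) and "rect" ([left, top, right, bottom] in pixels, round what is visible of it).
- nets.pinpoint(camera, name): "location" ([column, row] in pixels: a listed point, or the origin of a listed thing).
The state is a dict: "clock": time; "qpos": joint angles; "qd": joint speeds; "joint_efforts": joint torques, N m; "position": TCP position; "tool_rot": TCP orientation; "force": force on the tool from outside, world axes, zero at the start; "moment": the same for the moment, N m; "grip_width": finger opening in m.
Only numpy, scipy, OpenCV 4.12 (cv2) and the standard library are available. Lean on these libraries where they do the work, as an engineer would, in place of code of your own. Each camera call takes 0.05 s, during which the arm holds its last target.

## Task

The frosted vanilla cupcake is about to be collected: with the fingertips, gently push up the counterweighted barrier arm of the lane it stands in, on past its balance point, so that it swings over and stays fully raised by itself. Only push it, do not grip it or anything else; leave the chocolate cupcake's barrier down and leave both cupcakes and everything around the rack where they stand.

Things in the scene. Friction and masses are not known exactly. Their poses are not given: they have to be found in the camera images.
- rack: Fixed pick-up rack: 230 x 370 mm base plate, two white lane decks 80 mm wide, 30 mm high, with centres 100 mm left and right of the origin. Origin on the table midway between the two pivots; x along the lanes, away from the robot (turned up to 0.25 rad), y left. Hinge brackets stand 93 mm high. Barriers are U-shaped bails, 118 mm wide: yellow side arms, dark counterweights behind the hinge.
- bar_left (a point): centre of the left barrier's cross bar, a freely turning red-and-white roller along the rack's y, 24 mm in diameter, 102 mm long. It is 145 mm from pivot_left; when down it is on the robot's side, 103 mm up (arms 15 degrees above level), and it swings up and away from the robot. Pushing it away from the robot, or up from beneath, raises it (about 2 N).
- bar_right (a point): the same for the right barrier
- pivot_left (a point): point on the left barrier's hinge axis at the middle of the left lane, 65 mm above the table
- pivot_right (a point): the same for the right barrier
- gate_left (a joint): angle of the left barrier (rad): 0 down, growing as it is pushed up, 1.92 against its raised stop, leaning away from the robot. Below the balance point, which lies between 0.85 and 1.1, it falls back down when let go; beyond it swings on by itself to the raised stop and stays.
- gate_right (a joint): the same for the right barrier
- vanilla_cupcake_mid (a point): loose cupcake with cream-coloured frosting in a yellow pleated cup, 74 mm across and 74 mm tall, standing on one of the two lane decks (either one) within about 70 mm of the hinge line, on the robot's side of it; the point is 35 mm above its underside
- choc_cupcake_mid (a point): loose dark chocolate cupcake in a silvery pleated cup, 76 mm across and 63 mm tall, standing in the other lane; the point is 35 mm above its underside
- deli_cup: loose clear deli cup with orange contents, bystander, 109 mm across, 72 mm tall, origin under its centre
- timer: loose wind-up kitchen timer, white with a red knob, bystander, 62 mm across, 44 mm tall, origin under its centre
- liners: loose stack of foil baking cups, bystander, 72 mm across, 61 mm tall, origin under its centre
Mind the look-alikes: they are no part of the job. What is shaped like the part that bears vanilla_cupcake_mid but pink or red is not meant.

How it is judged:
At the end, for the whole second after the job is handed in: The barrier of the lane with the vanilla cupcake rests at its raised stop (above 1.75 of 1.92 rad), the other is down (below 0.05 rad), and both cupcakes stand upright (within 0.1 rad) within 15 mm of where they were (((y of vanilla_cupcake_mid in the frame of rack above 0.05 m and value of joint gate_left above 1.75 rad and value of joint gate_right below 0.05 rad) or (y of vanilla_cupcake_mid in the frame of rack below -0.05 m and value of joint gate_right above 1.75 rad and value of joint gate_left below 0.05 rad)) and distance of each of vanilla_cupcake_mid, choc_cupcake_mid from where it was at the start of the episode below 0.015 m and angle between each of vanilla_cupcake_mid, choc_cupcake_mid's own z axis and vertical below 0.1 rad); the robot touches nothing.
It fails at once if the chocolate cupcake's barrier is raised (over 0.15 rad) ((y of vanilla_cupcake_mid in the frame of rack above 0.05 m and value of joint gate_right above 0.15 rad) or (y of vanilla_cupcake_mid in the frame of rack below -0.05 m and value of joint gate_left above 0.15 rad)).
It fails at once if a cupcake is shifted, lifted or carried (over 20 mm) (distance of any of vanilla_cupcake_mid, choc_cupcake_mid from where it was at the start of the episode above 0.02 m).
It fails at once if a barrier is gripped or forced (fingers on it with over 18 N) (contact force between the fingers and gate_left above 18 N or contact force between the fingers and gate_right above 18 N).
It fails at once if a bystander is shifted or lifted (over 20 mm) (distance of any of deli_cup, timer, liners from where it was at the start of the episode above 0.02 m).
It also fails if it takes over 35 s, if anything falls off the work surface, if the arm or the gripper's body presses on something with over 40 N, if the wrist force passes 120 N, or if a joint passes its speed limit or range.

## Working session

There is one attempt and no reset: what is moved stays moved. The work goes in short steps, Python scripts to look and compute and a tool call to move; the robot and the scene stay as the last step left them, time stands still between calls to the robot, and variables do not carry over. Pictures are saved under pics/ and viewed, and the job is handed in when it is done.

Besides the shell and the picture viewer there is one more tool, called after "Emit:" as name(argument=value, ...) on one line, values as JSON. jog_arm: Moves the arm, as the interface text tells. Its arguments: {"type":"object","properties":{"commands":{"type":"array","items":{"type":"array","items":{"type":"number"}}},"gripper":{"type":"number"},"newtons":{"type":"number"}},"required":["commands"]}

```bash
mkdir -p pics; ls; python3 - <<'E'
from workcell import observe, grab_frame, camera_info, bot, nets
import cv2
s=observe();print({k:s[k] for k in('clock','position','tool_rot','force','grip_width')}, bot.tip_extent)
for c in('scene','top'):
    im=grab_frame(c);cv2.imwrite(f'pics/{c}0.png',im[:,:,::-1]);print(c,camera_info(c))
E
```

```text
pics
{'clock': 0.0, 'position': array([ 0.17787475, -0.59883486,  0.24173672]), 'tool_rot': array([-1.46850459,  1.5696957 ,  1.96189851]), 'force': array([ 0.06710439, -0.43746443,  0.67656053]), 'grip_width': 0.08531119752043435} 0.011
scene {'fov_y': 47.23909811856909, 'cx': 253.44740654382252, 'cy': 185.6328857056247, 'distortion': array([-0.01409295,  0.        ,  0.        ,  0.        ,  0.        ]), 'R': array([[-0.66904801, -0.74317169,  0.00840223],
       [-0.53111394,  0.47017151, -0.70488066],
       [ 0.51989686, -0.47606154, -0.70927616]]), 't': array([0.40304989, 0.35471545, 1.51755694])}
top {'fov_y': 47.60727018271643, 'cx': 256.01892171679384, 'cy': 188.9704867585646, 'distortion': array([-0.07403318,  0.        ,  0.        ,  0.        ,  0.        ]), 'R': array([[-1.51266274e-02, -9.99882422e-01, -2.51546981e-03],
       [-9.83742775e-01,  1.53326000e-02, -1.78927539e-01],
       [ 1.78945070e-01, -2.31994956e-04, -9.83859039e-01]]), 't': array([0.07726904, 0.53661378, 1.41588217])}
```

View pics/scene0.png

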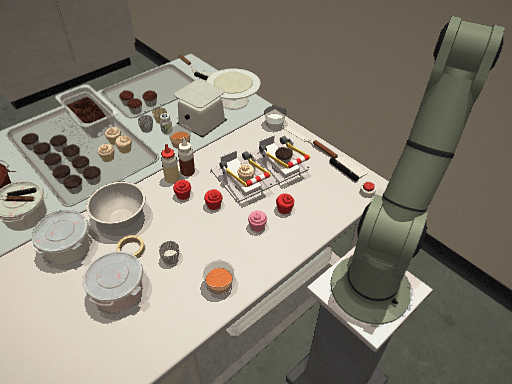

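View pics/top0.png

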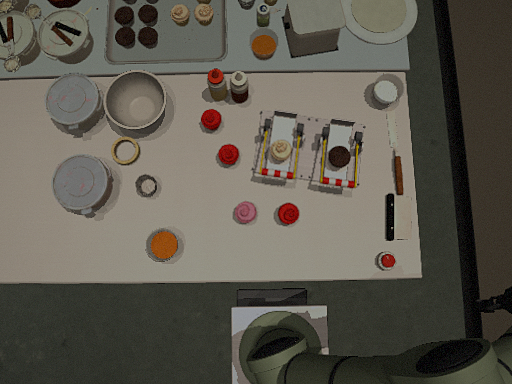

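Top view: the rack is around (312,150). The cream-frosted cupcake is at (280,151) in the left lane and the chocolate one at (340,157) in the right. The look-alikes are outside the rack: pink at (245,212), red at (288,213), (228,154) and (211,119). There are also vanilla cupcakes on the tray at (180,13) and (204,12).

```bash
cat > h.py <<'E'
from workcell import observe, grab_frame, camera_info, bot, nets
import numpy as np, cv2
from scipy.spatial.transform import Rotation as Rn
def cam(c):
    i=camera_info(c); f=192/np.tan(np.radians(i['fov_y']/2))
    K=np.array([[f,0,i['cx']],[0,f,i['cy']],[0,0,1]]);return i,K,np.array(i['distortion'])
def pose(c,i,s=None):
    if 'R' in i: return np.array(i['R']),np.array(i['t'])
    T=np.array(i['tool_from_camera']); Rw=Rn.from_euler('xyz',s['tool_rot']).as_matrix()
    Rc=Rw@T[:3,:3]; tc=Rw@T[:3,3]+s['position']
    return Rc.T,-Rc.T@tc
def proj(c,X,s=None):
    i,K,d=cam(c);R,t=pose(c,i,s)
    return cv2.projectPoints(np.atleast_2d(np.array(X,float)),cv2.Rodrigues(R)[0],t,K,d)[0][:,0]
def ray(c,uv,s=None):
    i,K,d=cam(c);R,t=pose(c,i,s)
    p=cv2.undistortPoints(np.array([[uv]],float),K,d)[0,0]
    v=R.T@np.array([p[0],p[1],1]);return -R.T@t,v/np.linalg.norm(v)
def atz(c,uv,z,s=None):
    o,v=ray(c,uv,s);return o+v*(z-o[2])/v[2]
def tri(obs):
    A=np.zeros((3,3));b=np.zeros(3);rs=[ray(*o) for o in obs]
    for o,v in rs:
        P=np.eye(3)-np.outer(v,v);A+=P;b+=P@o
    X=np.linalg.solve(A,b);return X,[np.linalg.norm((np.eye(3)-np.outer(v,v))@(X-o)) for o,v in rs]
E
python3 - <<'E'
from h import *
N=['bar_left','bar_right','pivot_left','pivot_right','vanilla_cupcake_mid','choc_cupcake_mid','rack','deli_cup','timer','liners']
D={}
for c in('scene','top'):
    im=grab_frame(c)
    for n in N:
        r=nets.pinpoint(c,n); D[c,n]=r; 
        print(c,n,[(np.round(q['location'],1).tolist(),round(q['p'],2)) for q in r[:4]])
for n in N:
    a,b=D['scene',n],D['top',n]
    if a and b:
        X,e=tri([('scene',a[0]['location']),('top',b[0]['location'])]);print(n,X.round(4),np.round(e,4))
im=grab_frame('top');cv2.imwrite('pics/topcrop.png',cv2.resize(im[95:235,190:390,::-1],None,fx=4,fy=4,interpolation=2))
im=grab_frame('scene');cv2.imwrite('pics/scenecrop.png',cv2.resize(im[115:245,160:330,::-1],None,fx=4.5,fy=4.5,interpolation=2))
E
```

```text
scene bar_left [([256.4, 180.3], 0.8)]
scene bar_right [([293.6, 161.5], 0.62)]
scene pivot_left [([238.2, 166.3], 0.75)]
scene pivot_right [([279.2, 147.9], 0.96)]
scene vanilla_cupcake_mid [([245.5, 171.9], 0.78), ([255.8, 220.0], 0.68), ([213.6, 198.6], 0.66), ([286.6, 201.0], 0.65)]
scene choc_cupcake_mid [([282.7, 151.1], 0.79)]
scene rack [([258.9, 166.6], 0.73)]
scene deli_cup [([216.1, 285.6], 0.66)]
scene timer [([368.6, 193.0], 0.49)]
scene liners [([169.4, 259.3], 0.9)]
top bar_left [([280.7, 171.5], 0.77)]
top bar_right [([337.8, 180.6], 0.76), ([166.9, 243.8], 0.43)]
top pivot_left [([285.6, 135.2], 0.61)]
top pivot_right [([337.8, 144.7], 0.89)]
top vanilla_cupcake_mid [([229.3, 155.8], 0.89), ([215.1, 118.5], 0.72), ([286.6, 211.7], 0.69), ([282.1, 151.6], 0.65)]
top choc_cupcake_mid [([337.7, 154.7], 0.76), ([168.3, 242.5], 0.68)]
top rack [([308.0, 146.0], 0.75)]
top deli_cup [([166.3, 243.3], 0.61), ([305.9, 143.3], 0.5)]
top timer [([385.6, 262.4], 0.58)]
top liners [([151.1, 186.7], 0.74)]
bar_left [ 0.5929 -0.0115  0.0783] [0.0037 0.0037]
bar_right [ 0.5588 -0.195   0.0938] [0.0071 0.0071]
pivot_left [ 0.729  -0.0325  0.0478] [0.0053 0.0053]
pivot_right [ 0.6733 -0.2084  0.0899] [0.0035 0.0035]
vanilla_cupcake_mid [0.568  0.1232 0.2462] [0.0401 0.0401]
choc_cupcake_mid [ 0.641  -0.2029  0.0946] [0.0006 0.0006]
rack [ 0.6929 -0.1143  0.0225] [0.0009 0.0009]
deli_cup [ 0.3662  0.3837 -0.0143] [0.0035 0.0035]
timer [ 0.2866 -0.3679 -0.002 ] [0.0008 0.0008]
liners [ 0.5663  0.4423 -0.014 ] [0.0042 0.0042]
```

View pics/topcrop.png

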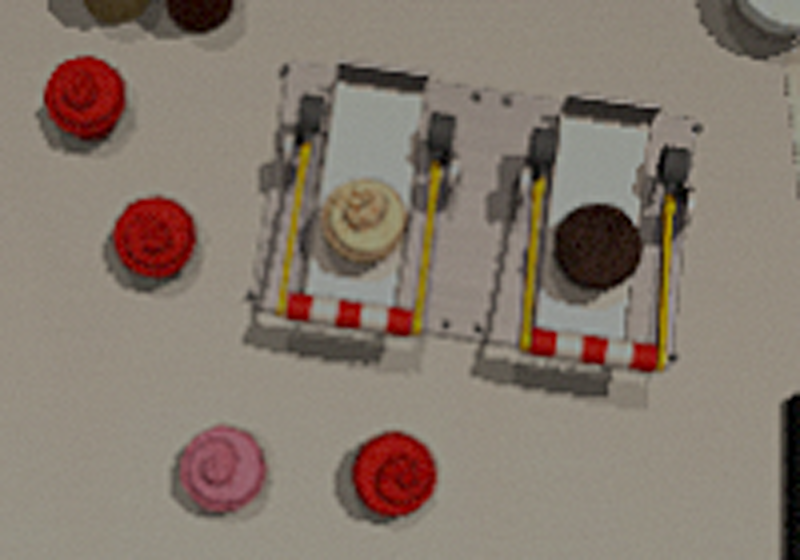

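View pics/scenecrop.png

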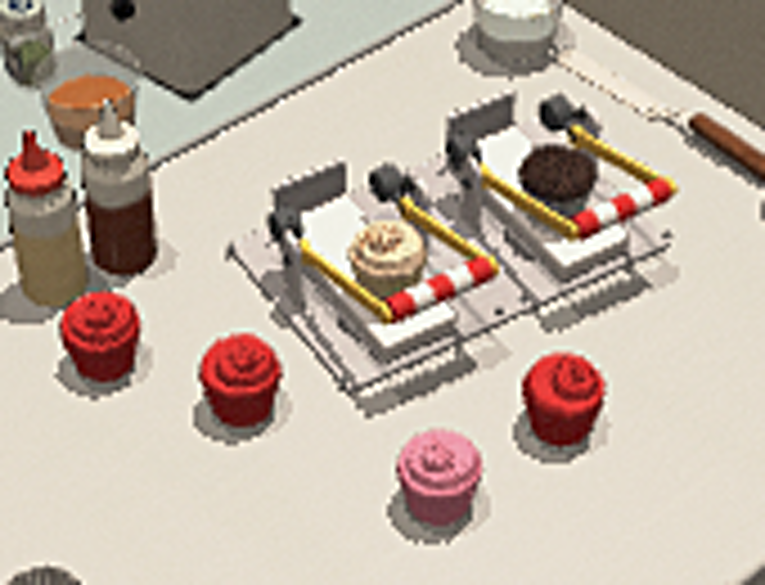

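```bash
cat > fit.py <<'E'
from h import *
from scipy.optimize import least_squares
bx=-.145*np.cos(np.radians(15))
P=np.array([[bx,y,.1025] for y in(.151,.049,-.049,-.151)])
tp=np.array([[287,307],[417,321],[530,343],[662,357]])/4+[190,95]-.4
sc=np.array([[389,306],[496,266],[577,226],[673,187]])/4.5+[160,115]-.4
def W(p,P):
    c,s=np.cos(p[2]),np.sin(p[2]);return np.c_[P[:,0]*c-P[:,1]*s+p[0],P[:,0]*s+P[:,1]*c+p[1],P[:,2]]
f=lambda p:np.r_[(proj('top',W(p,P))-tp).ravel(),(proj('scene',W(p,P))-sc).ravel()]
r=least_squares(f,[.7,-.11,-.15]);p=r.x
E
python3 - <<'E'
from fit import *
print(p.round(4),r.fun.round(1))
for k in range(4):
    X,e=tri([('top',tp[k]),('scene',sc[k])]);print('end',k,X.round(4),np.round(e,4))
L=lambda *q:W(p,np.array([q]))[0]
for n,q in dict(barL=(bx,.1,.1025),barR=(bx,-.1,.1025),pivL=(0,.1,.065),pivR=(0,-.1,.065)).items(): print(n,L(*q).round(4))
# cupcakes: frosting tops
for n,a in dict(van=(362/4+190,222/4+95),choc=(597/4+190,246/4+95)).items():
    X=atz('top',a,.08);d=X[:2]-p[:2];c,s=np.cos(p[2]),np.sin(p[2]);print(n,X.round(3),'rack',(c*d[0]+s*d[1]).round(3),(-s*d[0]+c*d[1]).round(3))
for n,a in dict(red1=(394/4+190,475/4+95),pink=(222/4+190,468/4+95),red2=(155/4+190,237/4+95)).items(): print(n,atz('top',a,.04).round(3))
s=observe();Rw=Rn.from_euler('xyz',s['tool_rot']).as_matrix();print(Rw.round(3),s['clock'])
for c,(x0,y0,x1,y1,k) in dict(top=(190,95,390,235,4),scene=(160,115,330,245,4.5)).items():
    im=cv2.resize(cv2.imread(f'pics/{c}0.png')[y0:y1,x0:x1],None,fx=k,fy=k,interpolation=2)
    pts=[(bx,y,.1025) for y in(.151,.1,.049,-.049,-.1,-.151)]+[(0,y,.065) for y in(.159,.041,-.041,-.159)]
    for u in proj(c,W(p,np.array(pts))): cv2.circle(im,tuple(int(v) for v in ((u-[x0,y0]+.5)*k)),4,(255,0,255),-1)
    cv2.imwrite(f'pics/{c}fit.png',im)
E
```

```text
[ 0.7018 -0.1251 -0.1657] [ 1.2 -0.8 -0.4  0.3  1.2 -0.8 -0.9  0.4  1.1  1.  -1.2  0.4  0.6  0.6
 -1.   0.5]
end 0 [0.5856 0.0524 0.113 ] [0.0023 0.0023]
end 1 [ 0.5706 -0.0561  0.1045] [0.0021 0.0021]
end 2 [ 0.5523 -0.1443  0.1112] [0.0012 0.0012]
end 3 [ 0.5384 -0.2543  0.1039] [0.0014 0.0014]
barL [ 0.5801 -0.0033  0.1025]
barR [ 0.5471 -0.2006  0.1025]
pivL [ 0.7183 -0.0264  0.065 ]
pivR [ 0.6853 -0.2237  0.065 ]
van [ 0.662 -0.015  0.08 ] rack -0.058 0.102
choc [ 0.638 -0.211  0.08 ] rack -0.049 -0.095
red1 [ 0.453 -0.039  0.04 ]
pink [0.461 0.105 0.04 ]
red2 [0.662 0.161 0.04 ]
[[ 0.     0.285 -0.959]
 [ 0.    -0.959 -0.285]
 [-1.    -0.    -0.   ]] 1.3
```

View pics/topfit.png

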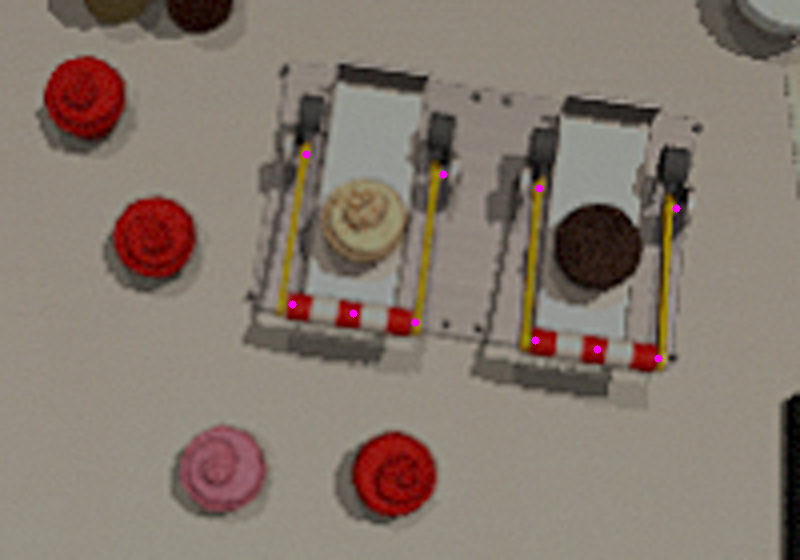

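View pics/scenefit.png

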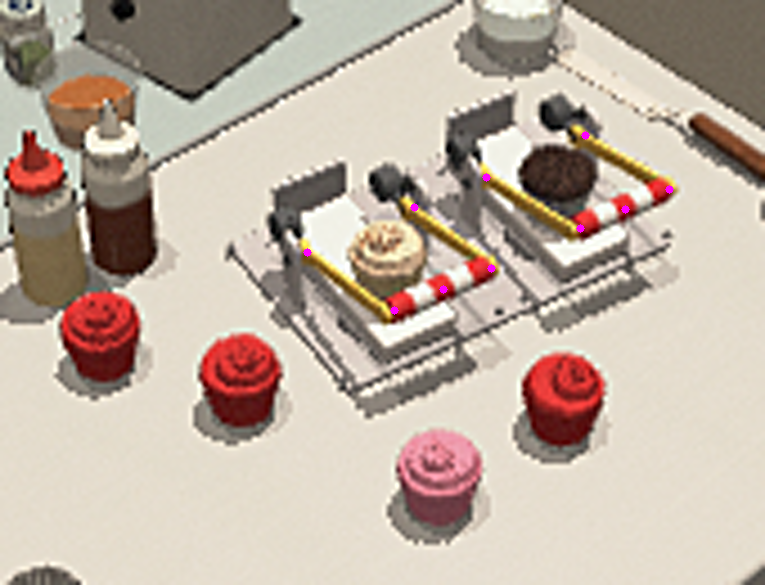

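The choice is confirmed: the vanilla cupcake is in the left lane at rack (-0.058, +0.102). bar_left is at about (0.580, -0.003, 0.104). I'll shut the gripper and travel there at a safe height.

Emit:
jog_arm(commands=[[2, -32, -34, 0, 0, 0], [2, -32, -34, 0, 0, 0], [2, -32, -34, 0, 0, 0], [2, -32, -34, 0, 0, 0], [2, -32, -34, 0, 0, 0], [2, -32, -34, 0, 0, 0], [2, -32, -34, 0, 0, 0], [2, -32, -34, 0, 0, 0], [2, -32, -34, 0, 0, 0], [2, -32, -34, 0, 0, 0]], gripper=255, newtons=20)

```text
clock: 2.3
position: [0.4179, -0.1865, 0.2214]
tool_rot: [1.706, 1.565, -1.157]
force: [2.4, -0.9, -0.7]
grip_width: -0.0001
```

```bash
cat > g.py <<'E'
from h import *
p=np.array([0.7018,-0.1251,-0.1657])
def w(x,y,z): c,s=np.cos(p[2]),np.sin(p[2]); return np.array([x*c-y*s+p[0],x*s+y*c+p[1],z])
def goto(rx,ry,rz,tilt):
    s=observe();Rw=Rn.from_euler('xyz',s['tool_rot']).as_matrix()
    Rr=Rn.from_euler('z',p[2]).as_matrix()
    tx=np.array([np.sin(tilt),0,-np.cos(tilt)]);ty=np.array([0,-1.,0]);tz=np.cross(tx,ty)
    Rt=Rr@np.c_[tx,ty,tz]
    d=Rw.T@(w(rx,ry,rz)-s['position'])*1000; rv=Rn.from_matrix(Rw.T@Rt).as_rotvec()
    q=Rr.T@(s['position']-np.r_[p[:2],0])
    print('clk',s['clock'],'rackpos',q.round(4),'tool d mm',d.round(1),'rv',rv.round(3),'F',np.round(s['force'],1),'grip',round(s['grip_width'],4),'q',np.round(s['qpos'],2))
E
python3 -c "
from g import *
goto(-.195,.1,.2,0);goto(-.195,.1,.2,.6)"
```

```text
clk 2.3 rackpos [-0.2699 -0.1074  0.2214] tool d mm [  20.7 -155.2 -156.7] rv [ 0.444 -0.002 -0.005] F [ 2.4 -0.9 -0.7] grip -0.0001 q [ 0.46  0.29 -0.21  2.04  0.09  0.82 -1.09]
clk 2.3 rackpos [-0.2699 -0.1074  0.2214] tool d mm [  20.7 -155.2 -156.7] rv [0.432 0.588 0.128] F [ 2.4 -0.9 -0.7] grip -0.0001 q [ 0.46  0.29 -0.21  2.04  0.09  0.82 -1.09]
```

Emit:
jog_arm(commands=[[2, -31, -31, 0.09, 0, 0], [2, -31, -31, 0.09, 0, 0], [2, -28, -34, 0.09, 0, 0], [2, -25, -36, 0.09, 0, 0], [2, -22, -38, 0.09, 0, 0]])

```text
clock: 2.8
position: [0.5747, -0.0273, 0.2122]
tool_rot: [2.443, 1.564, -0.882]
force: [0.3, -0.9, 1.1]
grip_width: -0.0
```

```bash
python3 -c "
from g import *
goto(-.195,.1,.2,0);goto(-.195,.1,.2,.6)"
```

```text
clk 2.8 rackpos [-0.1415  0.0755  0.2122] tool d mm [ 11.8 -23.6  54. ] rv [-0.018 -0.005 -0.004] F [ 0.3 -0.9  1.1] grip -0.0 q [ 0.05  0.48 -0.15  1.76  0.1   0.9  -1.9 ]
clk 2.8 rackpos [-0.1415  0.0755  0.2122] tool d mm [ 11.8 -23.6  54. ] rv [-0.016  0.595 -0.01 ] F [ 0.3 -0.9  1.1] grip -0.0 q [ 0.05  0.48 -0.15  1.76  0.1   0.9  -1.9 ]
```

Emit:
jog_arm(commands=[[0, -8, 22, 0, 0.12, 0], [0, -8, 22, 0, 0.12, 0], [0, -8, 12, 0, 0.12, 0], [0, 0, 0, 0, 0.12, 0], [0, 0, 0, 0, 0.12, 0]])

```text
clock: 3.3
position: [0.5413, 0.0074, 0.2061]
tool_rot: [3.111, 1.106, -0.22]
force: [0.9, 0.2, -0.4]
grip_width: -0.0
```

```bash
python3 -c "
from g import *
goto(-.195,.1,.2,.6);goto(-.195,.1,.0815,.6);goto(-.1534,.1,.0815,.6)"
```

```text
clk 3.3 rackpos [-0.1801  0.1042  0.2061] tool d mm [-1.1  4.5 16. ] rv [-0.016  0.136 -0.025] F [ 0.9  0.2 -0.4] grip -0.0 q [-0.48  0.3   0.28  2.23  0.51  0.23 -2.46]
clk 3.3 rackpos [-0.1801  0.1042  0.2061] tool d mm [104.8   2.9  69. ] rv [-0.016  0.136 -0.025] F [ 0.9  0.2 -0.4] grip -0.0 q [-0.48  0.3   0.28  2.23  0.51  0.23 -2.46]
clk 3.3 rackpos [-0.1801  0.1042  0.2061] tool d mm [123.5   1.8  31.9] rv [-0.016  0.136 -0.025] F [ 0.9  0.2 -0.4] grip -0.0 q [-0.48  0.3   0.28  2.23  0.51  0.23 -2.46]
```

The arm nears its wrist limits at that tilt (q6 and q7), so I'll settle for a smaller forward tilt of about 0.2 rad.

Emit:
jog_arm(commands=[[0, 2, 7, 0, -0.09, 0], [0, 2, 7, 0, -0.09, 0], [0, 0, 3, 0, -0.09, 0]])

```text
clock: 3.6
position: [0.525, 0.0185, 0.2006]
tool_rot: [3.037, 1.356, -0.269]
force: [-0.2, -1.4, 0.3]
grip_width: -0.0002
```

```bash
python3 -c "
from g import *
goto(-.195,.1,.2,.2);goto(-.195,.1,.088,.2)"
```

```text
clk 3.6 rackpos [-0.1981  0.1125  0.2006] tool d mm [ 1.5 12.5 -2.9] rv [ 0.003 -0.013 -0.022] F [-0.2 -1.4  0.3] grip -0.0002 q [-0.18  0.33 -0.04  2.07  0.21  0.56 -2.11]
clk 3.6 rackpos [-0.1981  0.1125  0.2006] tool d mm [110.9  10.   20.8] rv [ 0.003 -0.013 -0.022] F [-0.2 -1.4  0.3] grip -0.0002 q [-0.18  0.33 -0.04  2.07  0.21  0.56 -2.11]
```

Emit:
jog_arm(commands=[[22, 2, 4, 0, 0, -0.005], [22, 2, 4, 0, 0, -0.005], [22, 2, 4, 0, 0, -0.005], [22, 2, 4, 0, 0, -0.005], [20, 2, 4, 0, 0, 0], [0, 0, 0, 0, 0, 0]])

```text
clock: 4.2
position: [0.5291, 0.0074, 0.0892]
tool_rot: [-3.135, 1.357, -0.157]
force: [-0.5, 0.5, 0.7]
grip_width: -0.0002
```

```bash
python3 -c "
from g import *
s=observe()
im=grab_frame('scene');cv2.imwrite('pics/s1.png',cv2.resize(im[115:245,160:330,::-1],None,fx=4.5,fy=4.5,interpolation=2))
im=grab_frame('wrist');cv2.imwrite('pics/w1.png',im[:,:,::-1])
goto(-.161,.1,.088,.2)
print(proj('wrist',[w(-.14,y,.1025) for y in (.151,.1,.049)],s))"
```

```text
clk 4.3 rackpos [-0.1912  0.1027  0.0914] tool d mm [  9.8   2.8 -28.7] rv [ 0.002 -0.017  0.003] F [-0.8 -0.7  0.6] grip -0.0005 q [-0.17  0.53  0.    2.14  0.25  0.27 -2.14]
[[143.22529354 148.73163651]
 [266.68317428 148.94037261]
 [390.44873674 149.0492977 ]]
```

View pics/s1.png

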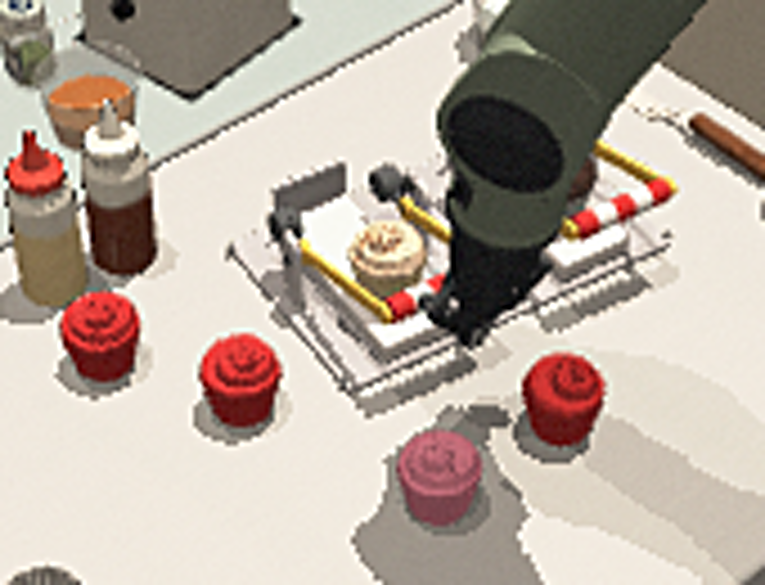

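View pics/w1.png

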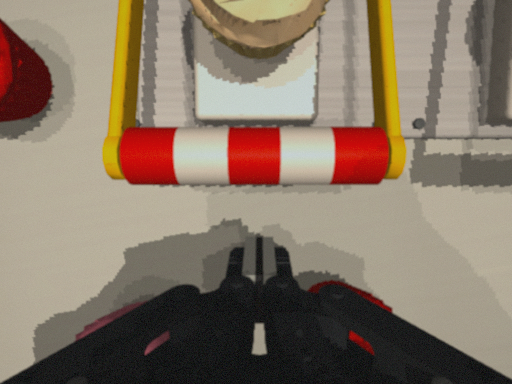

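Wrist view: the vanilla lane's roller runs from (120,155) to (388,155), centred at about (254,155). The closed fingers are at column 259, so they are centred on it, and the cream cupcake is behind the bar at (260,20). Approaching to contact.

Emit:
jog_arm(commands=[[2, 0, -6, 0, 0, 0], [2, 0, -6, 0, 0, 0], [2, 0, -6, 0, 0, 0], [2, 0, -5, 0, 0, 0], [0, 0, 0, 0, 0, 0]])

```text
clock: 4.8
position: [0.5587, 0.004, 0.0925]
tool_rot: [-3.122, 1.348, -0.144]
force: [-1.4, 0.1, -0.3]
grip_width: 0.0002
```

```bash
cat >> g.py <<'E'
def arc(off,ths,y=.1):
    # print tool-frame steps along arc for gate angle list, offset off (rack x,z) from bar centre
    for t in ths:
        e=np.radians(15)+t; goto(-.145*np.cos(e)+off[0],y,.065+.145*np.sin(e)+off[1],.2)
E
python3 -c "
from g import *
goto(-.161,.1,.088,.2)"
```

```text
clk 4.8 rackpos [-0.1625  0.1038  0.0925] tool d mm [ 4.7  3.8 -0.5] rv [ 0.002 -0.022  0.005] F [-1.4  0.1 -0.3] grip 0.0002 q [-0.14  0.56 -0.02  2.07  0.25  0.3  -2.11]
```

Emit:
jog_arm(commands=[[-1, 0, -3, 0, 0, 0], [-2, 0, -3, 0, 0, 0], [-2, 0, -3, 0, 0, 0]])

```text
clock: 5.1
position: [0.5659, 0.0028, 0.0994]
tool_rot: [-3.124, 1.35, -0.145]
force: [-1.7, -0.4, 0.6]
grip_width: 0.0003
```

```bash
python3 -c "
from g import *
s=observe()
im=grab_frame('wrist');cv2.imwrite('pics/w2.png',im[:,:,::-1])
im=grab_frame('scene');cv2.imwrite('pics/s2.png',cv2.resize(im[115:245,160:330,::-1],None,fx=4.5,fy=4.5,interpolation=2))
goto(-.161,.1,.088,.2)"
```

```text
clk 5.2 rackpos [-0.1546  0.1037  0.0997] tool d mm [10.   3.8  8.8] rv [ 0.002 -0.022  0.005] F [-1.7  1.4  0.3] grip -0.0001 q [-0.12  0.55 -0.03  2.05  0.24  0.33 -2.1 ]
```

View pics/w2.png

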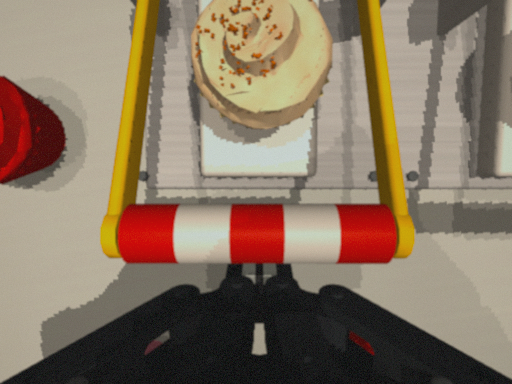

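View pics/s2.png

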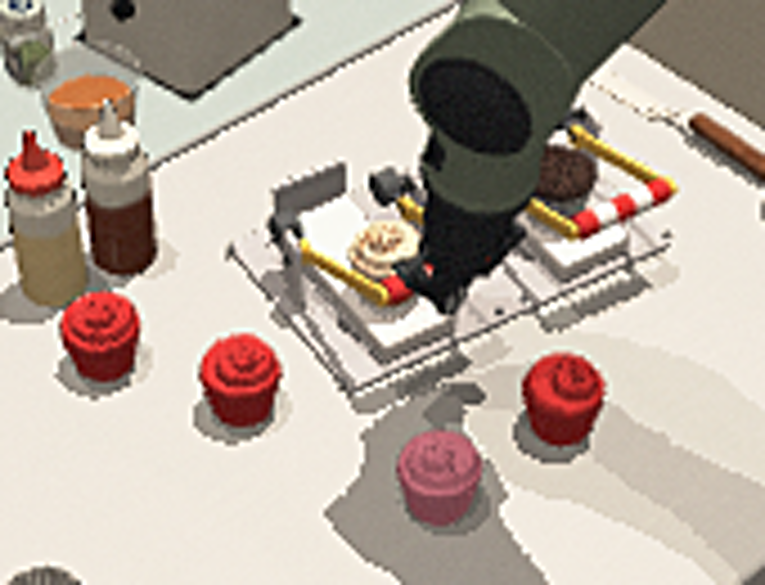

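Contact made at about 2 N: the roller now sits on the finger face, above the tips, and is rising. Next I compute the arc steps.

```bash
python3 -c "
import numpy as np
e=np.radians(26)+np.arange(22)*.05
B=np.c_[-145*np.cos(e),65+145*np.sin(e)]
d=np.diff(B,axis=0);t=.222
for k,(x,z) in enumerate(d): print(k,round(e[k+1]-.2618,2),B[k+1].round(0),'x',round(np.sin(t)*x-np.cos(t)*z,1),'z',round(-np.cos(t)*x-np.sin(t)*z,1))
"
```

```text
0 0.24 [-127.  135.] x -5.5 z -4.7
1 0.29 [-123.  141.] x -5.3 z -4.9
2 0.34 [-119.  147.] x -5.0 z -5.2
3 0.39 [-115.  153.] x -4.8 z -5.4
4 0.44 [-111.  159.] x -4.5 z -5.7
5 0.49 [-106.  164.] x -4.2 z -5.9
6 0.54 [-101.  169.] x -3.9 z -6.1
7 0.59 [-95. 174.] x -3.6 z -6.3
8 0.64 [-90. 179.] x -3.3 z -6.5
9 0.69 [-84. 183.] x -3.0 z -6.6
10 0.74 [-78. 187.] x -2.6 z -6.8
11 0.79 [-72. 191.] x -2.3 z -6.9
12 0.84 [-65. 194.] x -1.9 z -7.0
13 0.89 [-59. 198.] x -1.6 z -7.1
14 0.94 [-52. 200.] x -1.2 z -7.1
15 0.99 [-45. 203.] x -0.9 z -7.2
16 1.04 [-38. 205.] x -0.5 z -7.2
17 1.09 [-31. 207.] x -0.1 z -7.2
18 1.14 [-24. 208.] x 0.2 z -7.2
19 1.19 [-17. 209.] x 0.6 z -7.2
20 1.24 [-10. 210.] x 0.9 z -7.2
```

Emit:
jog_arm(commands=[[-5, 0, -5, 0, 0, 0], [-5, 0, -5, 0, 0, 0], [-5, 0, -5, 0, 0, 0], [-5, 0, -5, 0, 0, 0], [-5, 0, -5, 0, 0, 0], [-4, 0, -6, 0, 0, 0]])

```text
clock: 5.8
position: [0.5914, -0.0015, 0.1379]
tool_rot: [-3.123, 1.349, -0.144]
force: [-0.9, 1.3, -0.6]
grip_width: 0.0001
```

```bash
python3 -c "
from g import *
s=observe()
im=grab_frame('wrist');cv2.imwrite('pics/w3.png',im[:,:,::-1])
im=grab_frame('scene');cv2.imwrite('pics/s3.png',cv2.resize(im[115:245,160:330,::-1],None,fx=4.5,fy=4.5,interpolation=2))
goto(-.161,.1,.088,.2)"
```

```text
clk 5.9 rackpos [-0.1285  0.1037  0.1382] tool d mm [41.7  3.8 42.8] rv [ 0.001 -0.023  0.005] F [ 0.  -0.3  0.8] grip 0.0 q [-0.08  0.52 -0.07  1.96  0.22  0.45 -2.05]
```

View pics/w3.png

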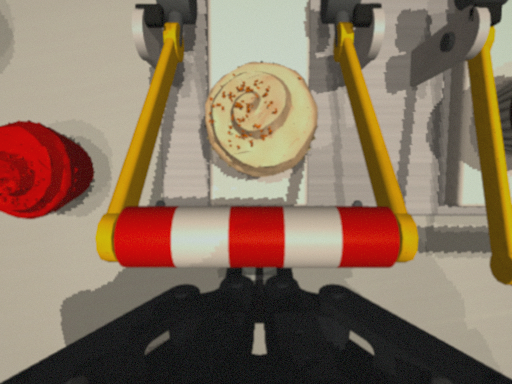

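View pics/s3.png

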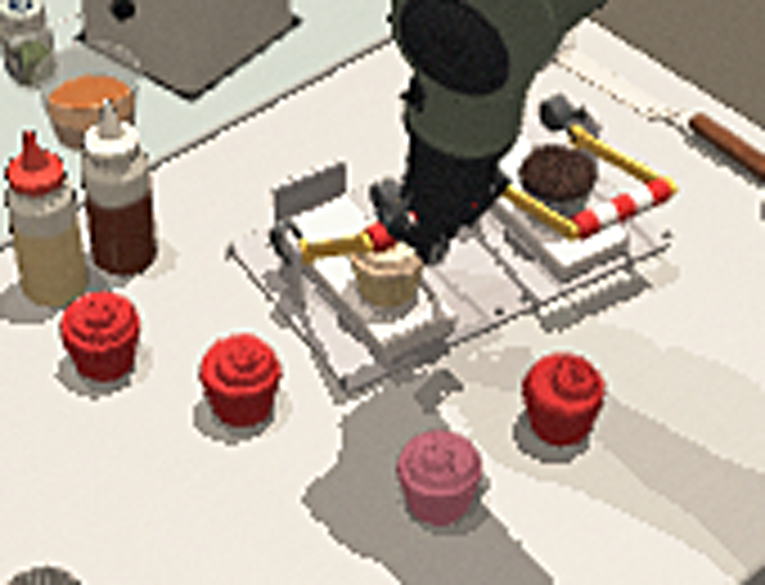

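The barrier is rising steadily with very low force. The right barrier is still down and the cupcake has not moved. Carrying on along the arc.

Emit:
jog_arm(commands=[[-4, 0, -6, 0, 0, 0], [-4, 0, -6, 0, 0, 0], [-3, 0, -6, 0, 0, 0], [-3, 0, -7, 0, 0, 0], [-3, 0, -7, 0, 0, 0], [-2, 0, -7, 0, 0, 0], [-2, 0, -7, 0, 0, 0]])

```text
clock: 6.6
position: [0.6344, -0.0088, 0.1707]
tool_rot: [-3.123, 1.349, -0.144]
force: [-0.1, -0.2, -0.1]
grip_width: -0.0
```

```bash
python3 -c "
from g import *
s=observe()
im=grab_frame('wrist');cv2.imwrite('pics/w4.png',im[:,:,::-1])
goto(-.161,.1,.088,.2)"
```

```text
clk 6.65 rackpos [-0.0845  0.1036  0.1714] tool d mm [64.3  3.7 93.1] rv [ 0.002 -0.023  0.005] F [ 0.6 -0.2  0.7] grip -0.0 q [-0.04  0.53 -0.09  1.83  0.19  0.58 -2.  ]
```

View pics/w4.png

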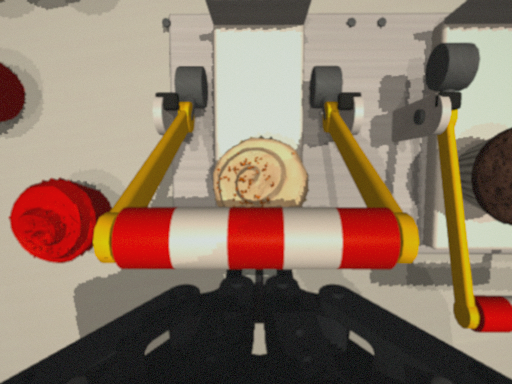

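Emit:
jog_arm(commands=[[-2, 0, -6, 0, 0, 0], [-1, 0, -6, 0, 0, 0], [-1, 0, -6, 0, 0, 0], [0, 0, -6, 0, 0, 0], [0, 0, -6, 0, 0, 0], [0, 0, -6, 0, 0, 0]])

```text
clock: 7.25
position: [0.6717, -0.0151, 0.1838]
tool_rot: [-3.123, 1.349, -0.145]
force: [-0.2, -0.2, 0.5]
grip_width: 0.0001
```

```bash
python3 -c "
from g import *
s=observe()
im=grab_frame('wrist');cv2.imwrite('pics/w5.png',im[:,:,::-1])
goto(-.161,.1,.088,.2)"
```

```text
clk 7.3 rackpos [-0.047   0.1035  0.1841] tool d mm [ 68.5   3.6 132.5] rv [ 0.001 -0.023  0.005] F [0.1 0.1 0.4] grip 0.0 q [-0.02  0.56 -0.1   1.72  0.18  0.65 -1.96]
```

View pics/w5.png

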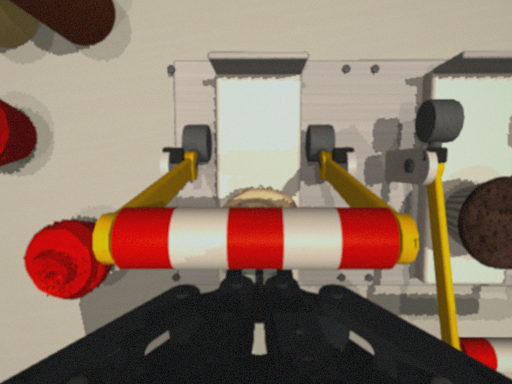

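Emit:
jog_arm(commands=[[0, 0, -6, 0, 0, 0], [0, 0, -6, 0, 0, 0], [1, 0, -6, 0, 0, 0], [0, 0, 0, 0, 0, 0]])

```text
clock: 7.7
position: [0.6918, -0.0185, 0.1871]
tool_rot: [-3.123, 1.348, -0.145]
force: [-0.2, 0.0, -0.4]
grip_width: 0.0001
```

```bash
python3 -c "
from g import *
s=observe()
im=grab_frame('wrist');cv2.imwrite('pics/w6.png',im[:,:,::-1])
goto(-.161,.1,.088,.2)"
```

```text
clk 7.75 rackpos [-0.0279  0.1035  0.1871] tool d mm [ 67.2   3.6 151.7] rv [ 0.001 -0.022  0.005] F [-0.4  0.1  0.8] grip 0.0 q [-0.01  0.59 -0.1   1.66  0.17  0.68 -1.95]
```

View pics/w6.png

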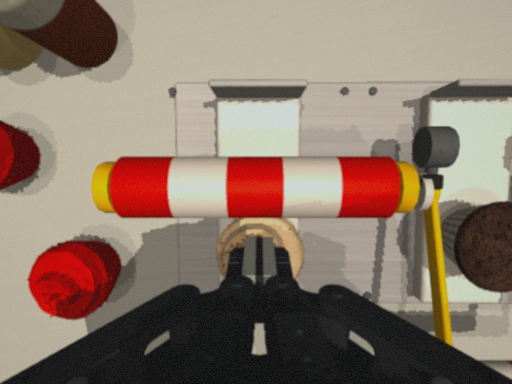

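The bar has left the fingers and is swinging over by itself. Retracting back and up, clear of everything.

Emit:
jog_arm(commands=[[-2, 0, 8, 0, 0, 0], [-8, 0, 15, 0, 0, 0], [-15, 0, 20, 0, 0, 0], [-20, 0, 25, 0, 0, 0], [-20, 0, 30, 0, 0, 0], [-20, 0, 30, 0, 0, 0], [-15, 0, 30, 0, 0, 0], [0, 0, 0, 0, 0, 0], [0, 0, 0, 0, 0, 0], [0, 0, 0, 0, 0, 0]])

```text
clock: 8.75
position: [0.5038, 0.0112, 0.2505]
tool_rot: [-3.126, 1.35, -0.147]
force: [0.9, -0.1, -0.7]
grip_width: 0.0004
```

```bash
python3 -c "
from g import *
s=observe()
for c in ('wrist','scene','top'):
    im=grab_frame(c)[:,:,::-1]
    if c=='scene': im=cv2.resize(im[115:245,160:330],None,fx=4.5,fy=4.5,interpolation=2)
    if c=='top': im=cv2.resize(im[95:235,190:390],None,fx=4,fy=4,interpolation=2)
    cv2.imwrite(f'pics/{c}7.png',im)
goto(-.161,.1,.088,.2)"
```

```text
clk 8.9 rackpos [-0.2174  0.1018  0.2501] tool d mm [170.5   2.5 -19.6] rv [ 0.002 -0.02   0.004] F [0.6 0.5 0.4] grip -0.0002 q [-0.08  0.22 -0.12  2.07  0.17  0.65 -2.05]
```

View pics/wrist7.png

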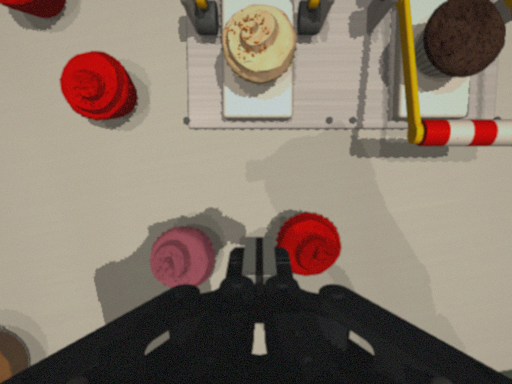

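View pics/scene7.png

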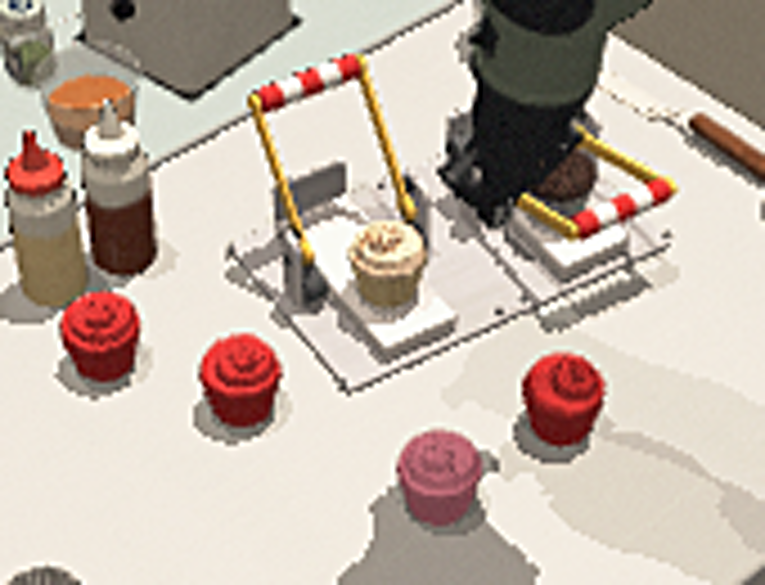

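View pics/top7.png

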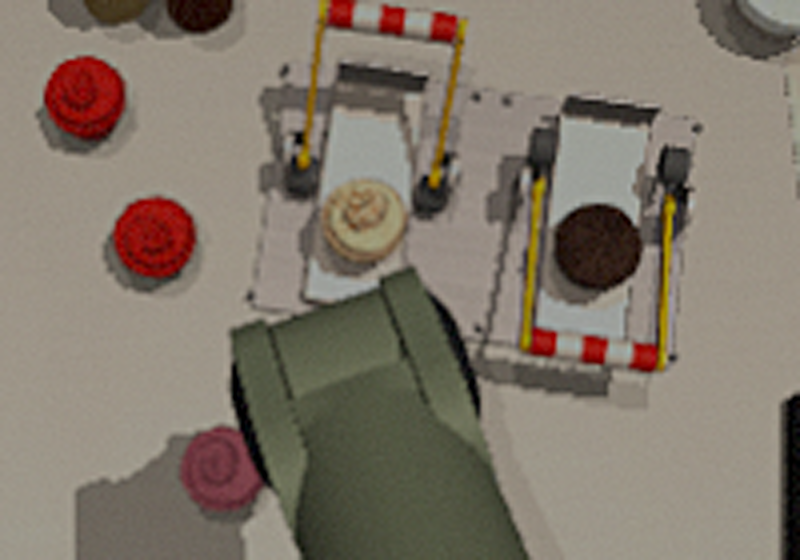

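```bash
python3 -c "
from g import *
X,e=tri([('top',(395/4+189.6,17/4+94.6)),('scene',(306/4.5+159.6,83/4.5+114.6))]);d=X[:2]-p[:2];c,s=np.cos(p[2]),np.sin(p[2])
x=c*d[0]+s*d[1];print(X,e,x,'theta',np.pi-np.arctan2(X[2]-.065,x)-.2618)
a=grab_frame('scene').astype(int);import time
b=cv2.imread('pics/scene0.png')[:,:,::-1].astype(int)
for n,(u,v,r) in dict(van=(245,172,6),choc=(283,152,4),deli=(217,280,15),liners=(169,255,10),timer=(369,188,8)).items(): print(n,np.abs(a-b)[v-r:v+r,u-r:u+r].mean().round(1))
t=grab_frame('top').astype(int);b=cv2.imread('pics/top0.png')[:,:,::-1].astype(int)
for n,(u,v,r) in dict(van=(280,151,8),choc=(340,157,8),barR=(339,182,8)).items(): print(n,np.abs(t-b)[v-r:v+r,u-r:u+r].mean().round(1))
print(bot.job_done(),observe()['clock'])"
```

```text
[ 0.80485397 -0.0374442   0.18143936] [np.float64(0.0014404336662919984), np.float64(0.0014404336662919546)] 0.08718426215327106 theta 1.9516985596860588
van 14.1
choc 15.8
deli 12.9
liners 11.6
timer 44.6
van 7.2
choc 5.7
barR 7.5
the job is handed in; nothing more can be done
the job is handed in; nothing more can be done
```

I pushed the left barrier, the vanilla cupcake's lane, up past its balance point. It swung over by itself and stays raised. The job is handed in at about 9 s on the robot's clock.

- **How:** I used closed fingertips tilted about 0.2 rad forward, because the wrist neared its joint limits at a steeper tilt. Force readings between moves never passed about 2.5 N. I then backed away clear of the rack.
- **Raised barrier:** two views put its bar at a gate angle of about 1.95 rad. That is within measuring error of the 1.92 rad stop.
- **Chocolate cupcake's barrier and both cupcakes:** the pictures show the right barrier still down, and both cupcakes upright and apparently unmoved.
- **Bystanders:** the before-and-after pictures showed no clear change for the deli cup and liners. The timer's patch did differ (44.6 grey levels, against 12 to 16 for the others in that view). I think the arm or its shadow covered it, but I handed in without checking. The gripper passed near the timer only at the start, with the tips about 0.2 m up and the timer 44 mm tall.
- **Disagreements:** the network's bar and pivot points were up to about 25 mm off in height. I used my own fit to the roller ends instead (about 1 pixel residuals), and the contact point agreed with it.

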